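Candle the amber bottle over the light panel

TASK

Check the amber bottle for sediment: first flip the light panel's toggle switch fully over to on (away from the robot), then draw the amber bottle with the red stopper straight up out of its carton and hold it, without touching the panel, leaning over at about 45 degrees with the middle of the bottle above the middle of the panel and its base about a hand's breadth above it. Finish while still holding it there, raised and still, and leave the other bottles and everything else on the bench where they are.

Things in the scene. Friction and masses are not known exactly. Their poses are not given: they have to be found in the camera images.
- bottle_amber: amber-orange bottle, red stopper, white label, sealed, about 0.42 kg, loose, round, 200 mm tall. Body 56 mm wide up to 105 mm height, shoulder to 143 mm, straight neck 28 mm wide from 143 to 186 mm, stopper 25 mm wide above. Origin at the centre of its base, z along the bottle to the stopper. Stands upright in one of three cells of the carton, base 4 mm above the bench
- amber_middle (a point): point on the amber bottle's axis, 100 mm above its base: the middle of the bottle; turns with the bottle
- bottle_green: dark green, white stopper, yellow label: glass bottle, same shape and size as the amber one, standing in another cell of the carton; loose, to be left alone
- bottle_dark: nearly black, black stopper, grey label: glass bottle, same shape and size as the amber one, standing in another cell of the carton; loose, to be left alone
- carton: open cardboard carton, fixed: 152 mm (x) by 226 mm (y) by 105 mm high, 4 mm walls and floor, origin under its centre, z up, yaw up to 0.25 rad. Walls part it into 2 cells along x, 3 along y, 70 mm clear, 74 mm apart. The 3 bottles stand in the outer cells of the near row and the middle cell of the far row; cells beside a bottle along x and y are empty, giving fingers room at its neck
- panel: square white light panel with a pale square face, 160 by 160 by 20 mm high, fixed to the bench. Origin at the centre of its underside, x away from the robot and y to the left, turned by up to 0.3 rad, z up; the switch stands on its +y side
- panel_middle (a point): centre of the panel's pale top face, 20 mm above the bench
- switch (a joint): angle of the panel's toggle switch in rad: 0 leaning towards the robot (off, -x of the panel), 1.0 leaning away from it (fully on, +x of the panel). It starts between 0 and 0.15, moves with about 1 N at the tip and stays where it is left
- switch_tip (a point): centre of the red ball, 26 mm wide, on the toggle's thin stalk (10 mm thick), 70 mm from the hinge. Hinge axis along the panel's y, 22 mm above the bench, 125 mm along +y from the panel's origin. Ball about 83 mm above the bench when off or on (92 mm when upright), 34 mm to the robot's side of the hinge when off, 34 mm beyond when on. Grey block below: 70 by 50 by 25 mm high, 37 mm at the hinge
- tape_roll: blue roll of packing tape lying flat beyond the task, 100 mm across, 48 mm high, origin at the centre of its underside; leave alone
- glue_gun: orange and black cordless glue gun lying on its side beyond the panel, about 180 by 130 by 45 mm high, origin under its barrel; leave alone
- marker: white marker pen with a blue cap, 130 mm long, 17 mm thick, lying to the right of the carton, origin under its middle; leave alone
- tub: open green tub of stoppers beyond the carton, 100 by 130 by 50 mm high, origin at the centre of its underside; leave alone

How it is judged:
By the outcome, as a careful person would: the job done as asked, in the order asked, and still so for the second after the job is handed in, while the arm keeps its last pose, push and grip.
It also fails if it takes over 48 s, if anything falls off the work surface, if the arm or the gripper's body presses on something with over 40 N, if the wrist force passes 120 N, or if a joint passes its speed limit or range.

ROBOT

A 6-joint arm with a two-finger parallel gripper is mounted at the origin on the work surface. World frame = base frame: x ahead of the robot, y to its left, z up, the work surface at z = 0. Lengths are in m, angles in rad, forces in N, time in s.
With the tool pointing down it reaches from about 0.375 to 0.975 m from the base axis. Payload 3.8 kg.
Tool frame: the origin (TCP) lies at the very end of the fingers, on their centre line; the grasp point (between the pads) lies 19 mm behind it; z points along the fingers, y is the line along which they close (so a half turn about z gives the same grasp; the last joint's range is limited). The gripper opens to 85 mm and grips with 20 to 120 N. Pads are 22 mm wide; open, the fingers measure 114 mm over their backs; the gripper's body (76 mm by 85 mm) begins 54 mm behind the grasp point. The pads swing forward as they close: fully open they stand 13 mm farther back than shut.
Start: joints at [1.29, 0.264, 1.604, -0, 1.274, -0.037], TCP at [0.163, 0.655, 0.231] pointing down, gripper open.
Joint ranges: [-2.63, 2.63], [-0.94, 2.18], [0.31, 2.57], [-1.31, 4.45], [0, 2.66], [-2.55, 2.55]. Speed limits (rad/s): [2.57, 2.57, 3.14, 3.14, 3.14, 3.14].

INTERFACE

Orientations are given as a rotation vector (axis times angle).
In Python, from workcell import bot, vision gives the robot as it stands. The module is installed in compiled form; this text tells all that it offers.
- The arm moves only by the tool play_rows, never from a script. Its argument "moves" is a list that holds one entry, the list of rows, each a list of 7 numbers: the turn, a rotation vector about the tool's x, y, z as a fraction of full scale, then the shift along the tool's x, y, z as a fraction of full scale, then the finger opening in mm, from 0 to 85.4. In form: [[[ax, ay, az, x, y, z, jaw], ...]]. A call has 1 to 5 rows; each row shifts and turns the commanded pose from where the row before left it, along the tool's axes as they then stand; what a row does not reach is not made up. Full scale, the value 1, is 0.1 m for a shift and 0.5 rad for a turn. A row lasts 1/12 s, in which the tool goes at most 41.7 mm and 7.16 degrees, less where a joint would pass 70% of its speed; a pose out of reach is approached as far as the arm can. A call with a number of a shift or a turn outside -1 to 1 is refused whole. A call with a gripper value outside its range is refused whole. The fingers move at their own pace and stop on an object; "newtons" is the grip in N (left out, the last holds). Time passes only in rows, so rows that do not move let the fingers close. It gives the time, the measured TCP pose, the force, the opening and the grip force at its end, in the units of the state.
- bot.read_state(): the state, without advancing time (a new reading comes with each control period).
- vision.read_camera(name): name is "scene" or "side" or "wrist"; returns a dict with "image" (480x640x3 uint8, red, green, blue), "depth" (480x640 float32, m along the optical axis (not along the pixel's ray), 0 where there is no reading), "K" (3x3 intrinsics, pixels), "dist" ([k1, k2, p1, p2, k3] as OpenCV has them; the pictures are not rectified), "R" (3x3) and "t" (3): a world point X has camera coordinates R X + t. Camera axes: x right, y down, z forward; pixel columns grow to the right and rows downward; lengths in m; the calibration is good to about 2 mm. A picture is of the moment at which its call begins.
- bot.finish_job(): hands the job in; it is judged then, once.
The state is a dict: "time": time; "q": joint angles; "joint_vel": joint speeds; "joint_torque": joint torques, N m; "tool_pos": TCP position; "tcp_rot": TCP orientation; "wrist_force": force on the tool from outside, world axes, zero at the start; "torque": the same for the moment, N m; "width": opening from 0.0 (shut) to 1.0 (fully open); "grip_force": force on a finger pad.
Only numpy, scipy, OpenCV 4.12 (cv2) and the standard library are available. Lean on these libraries where they do the work, as an engineer would, in place of code of your own. Each camera call takes 0.05 s, during which the arm holds its last target. There are 200 camera calls.

## Working session

There is one attempt and no reset: what is moved stays moved. The work goes in short steps, Python scripts to look and compute and a tool call to move; the robot and the scene stay as the last step left them, time stands still between calls to the robot, and variables do not carry over. Pictures are saved under pics/ and viewed, at most 10 in all, crops included, and the job is handed in when it is done.

Besides the shell and the picture viewer there is one more tool, called after "Call:" as name(argument=value, ...) on one line, values as JSON. play_rows: Moves the arm, as the interface text tells. Its arguments: {"type":"object","properties":{"moves":{"type":"array","items":{"type":"array","items":{"type":"array","items":{"type":"number"}}}},"newtons":{"type":"number"}},"required":["moves"]}

```bash
mkdir -p pics
cat > h.py <<'E'
import numpy as np,cv2
from workcell import bot,vision
def shot(n,f):
    c=vision.read_camera(n); cv2.imwrite(f'pics/{f}.png',c['image'][:,:,::-1]); np.savez(f'pics/{f}.npz',**c); return c
def cloud(c):
    v,u=np.mgrid[0:480,0:640]
    p=cv2.undistortPoints(np.stack([u,v],-1).reshape(-1,1,2).astype(float),c['K'],c['dist']).reshape(480,640,2)
    X=np.dstack([p,np.ones((480,640))])*c['depth'][...,None]
    return (X-c['t'])@c['R']
E
python3 - <<'E'
from h import *
for n in('scene','side','wrist'):
    c=shot(n,n+'0'); print(n,-c['R'].T@c['t'],(c['depth']>0).mean())
a=[cv2.imread(f'pics/{n}0.png') for n in('scene','side')]
s=bot.read_state();print(s)
E
```

```text
scene [ 1.09614157 -0.59629446  0.56116388] 0.9958463541666667
side [1.00301568 0.84987956 0.77082279] 0.9960709635416667
wrist [0.09841181 0.67037481 0.37252176] 0.9959537760416667
{'time': 0.15, 'q': array([ 1.29007884e+00,  2.64555143e-01,  1.60510678e+00,  5.69675271e-06,
        1.27367562e+00, -3.69010139e-02]), 'joint_vel': array([ 0.00148279, -0.0028655 , -0.00319453,  0.00022373,  0.00022734,
        0.00141446]), 'joint_torque': array([ 8.16998945e-04, -5.15904307e+01, -3.67961597e+01, -2.17876328e-05,
        7.97690358e-03,  2.81042577e-05]), 'tool_pos': array([0.16279012, 0.65447787, 0.23023973]), 'tcp_rot': array([-3.82006347e-01, -3.11799627e+00,  2.70477815e-03]), 'wrist_force': array([ 0.14229417, -0.27773116,  0.44037315]), 'torque': array([-0.04083633, -0.0239573 ,  0.0175774 ]), 'grip_force': 0.0, 'width': 1.0005576825700728}
```

View pics/scene0.png

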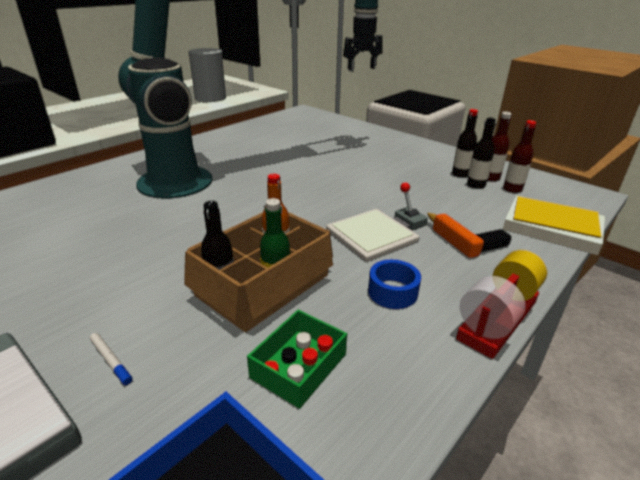

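View pics/side0.png

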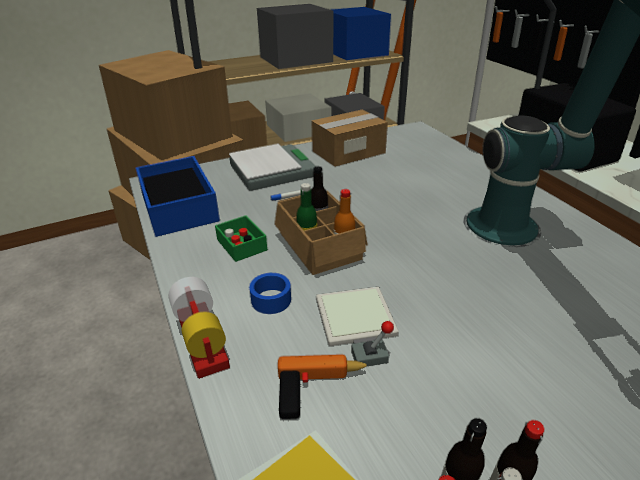

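Scene view: amber stopper at (274,177), switch ball (405,187), panel about (373,232). Side view: stopper (346,193), ball (388,327), panel (356,314). The amber bottle is in the near-row cell on the panel side.

```bash
cat > m.py <<'E'
from h import *
roi={'scene':dict(stop=(262,170,288,184),ball=(395,178,415,196),panel=(325,205,422,258)),
'side':dict(stop=(336,186,356,200),ball=(378,318,398,338),panel=(312,285,400,346))}
for n in roi:
    c=dict(np.load(f'pics/{n}0.npz'));P=cloud(c);I=c['image'].astype(int);r,g,b=I[...,0],I[...,1],I[...,2]
    cam=-c['R'].T@c['t']
    for k,(u0,v0,u1,v1) in roi[n].items():
        box=np.zeros((480,640),bool);box[v0:v1,u0:u1]=1
        if k!='panel':
            m=box&(r>120)&(g<60)&(b<60); X=P[m]; v,u=np.nonzero(m)
            med=np.median(X,0)
            print(n,k,m.sum(),'px',u.mean(),v.mean(),'med',med.round(4),'zmax',np.percentile(X[:,2],[2,98]).round(4))
            A=np.c_[2*X,np.ones(len(X))];
            ray=(med-cam)/np.linalg.norm(med-cam);print('  centre guess',(med+ray*(0.011 if k=='ball' else 0.010)).round(4))
        else:
            m=box&(abs(P[...,2]-.02)<.007)&(r>170)
            m=cv2.morphologyEx(m.astype(np.uint8),cv2.MORPH_OPEN,np.ones((3,3)))>0
            X=P[m];re=cv2.minAreaRect((X[:,:2]*1000).astype(np.float32));print(n,k,m.sum(),re,X[:,2].mean())
    # carton top rim
    m=(abs(P[...,2]-.105)<.006)&(P[...,0]>.3)&(P[...,0]<.9)&(abs(P[...,1])<.4)&(r>g+15)&(g>b)
    X=P[m];print(n,'carton',m.sum(),cv2.minAreaRect((X[:,:2]*1000).astype(np.float32)))
    # bottle necks
    for lab,q in(('tops',(P[...,2]>.15)&(P[...,2]<.21)),):
        m=(q&(P[...,0]>.3)&(P[...,0]<.9)&(abs(P[...,1])<.3)).astype(np.uint8)
        nn,L,st,ce=cv2.connectedComponentsWithStats(m)
        for i in range(1,nn):
            if st[i,4]>30:
                X=P[L==i];print(' top',ce[i].round(),X.mean(0).round(4),X[:,2].max().round(4),I[L==i].mean(0).round())
E
python3 m.py
```

```text
scene stop 47 px 273.29787234042556 176.70212765957447 med [ 0.5145 -0.0742  0.2041] zmax [0.2014 0.2061]
  centre guess [ 0.5078 -0.0681  0.1999]
scene ball 40 px 405.125 185.675 med [0.6001 0.2791 0.0915] zmax [0.0869 0.0967]
  centre guess [0.5952 0.2877 0.0868]
scene panel 2315 ((595.9072875976562, 156.78292846679688), (159.7695770263672, 162.44532775878906), 75.20355224609375) 0.020715535654736668
scene carton 1667 ((549.0191650390625, -146.2980194091797), (164.27346801757812, 236.4076385498047), 0.994152843952179)
 top [273. 203.] [ 0.5618 -0.119   0.1829] 0.2075 [79. 59. 39.]
 top [212. 217.] [ 0.5223 -0.2258  0.1814] 0.2063 [24. 23. 22.]
side stop 30 px 345.1666666666667 191.5 med [ 0.5112 -0.065   0.2035] zmax [0.201  0.2056]
  centre guess [ 0.5071 -0.0728  0.1987]
side ball 86 px 387.5 325.63953488372096 med [0.598  0.2897 0.0927] zmax [0.087  0.0969]
  centre guess [0.5934 0.2833 0.085 ]
side panel 2848 ((596.4364624023438, 157.72122192382812), (160.98568725585938, 155.3520965576172), 75.37727355957031) 0.019183633959430194
side carton 663 ((550.4300537109375, -144.75665283203125), (164.04403686523438, 243.39735412597656), 0.8827561140060425)
 top [317. 176.] [ 0.5187 -0.2148  0.1801] 0.206 [19. 18. 17.]
 top [305. 194.] [ 0.59   -0.1365  0.1802] 0.2065 [55. 73. 54.]
 top [344. 200.] [ 0.5136 -0.0635  0.1809] 0.2059 [107.  47.  21.]
```

Panel centre is (0.596,0.157), yaw −0.257. The ball is at (0.595,0.286,0.085), which agrees with the panel geometry. The amber stopper is at about (0.508,−0.070). The first move takes the gripper behind the switch while its fingers close.

Call:
play_rows(moves=[[[0,0,0,-0.34,-0.19,0,0],[0,0,0,-0.34,-0.19,0,0],[0,0,0,-0.34,-0.19,0,0],[0,0,0,-0.34,-0.19,0,0],[0,0,0,-0.34,-0.19,0,0]]])

```text
time: 0.57
tool_pos: [0.3057, 0.5203, 0.2308]
tcp_rot: [-0.381, -3.118, 0.001]
wrist_force: [0.4, 0.6, 0.7]
width: 0.299
grip_force: 0.0
```

```bash
cat > go.py <<'E'
import sys
from h import *
from scipy.spatial.transform import Rotation as Ro
s=bot.read_state();R=Ro.from_rotvec(s['tcp_rot'])
print('t',round(s['time'],2),'p',s['tool_pos'].round(4),'q',s['q'].round(3),'F',s['wrist_force'].round(1),'w',round(s['width'],3),s['grip_force'])
print(R.as_matrix().round(3).tolist())
a=[float(x) for x in sys.argv[1:]]
if len(a)>=3: print('shift',(R.inv().apply(np.array(a[:3])-s['tool_pos'])*10).round(3))
if len(a)==9:
    z=np.array(a[3:6]);y=np.array(a[6:9]);z/=np.linalg.norm(z);y-=z*(y@z);y/=np.linalg.norm(y)
    T=Ro.from_matrix(np.c_[np.cross(y,z),y,z]);print('turn',((R.inv()*T).as_rotvec()*2).round(3))
E
python3 go.py 0.546 0.298 0.068
```

```text
t 0.57 p [0.3057 0.5203 0.2308] q [ 0.998  0.131  1.763 -0.     1.249 -0.329] F [0.4 0.6 0.7] w 0.299 0.0
[[-0.971, 0.241, -0.0], [0.241, 0.971, -0.001], [0.0, -0.001, -1.0]]
shift [-2.868 -1.578  1.629]
```

Call:
play_rows(moves=[[[0,0,0,-0.34,-0.19,0,0],[0,0,0,-0.34,-0.19,0,0],[0,0,0,-0.34,-0.19,0,0],[0,0,0,-0.34,-0.19,0,0],[0,0,0,-0.34,-0.19,0.1,0]]])

```text
time: 0.98
tool_pos: [0.4491, 0.3879, 0.2233]
tcp_rot: [0.382, 3.116, 0.004]
wrist_force: [1.4, -0.2, 0.8]
width: -0.004
grip_force: 0.0
```

Call:
play_rows(moves=[[[0,0,0,-0.24,-0.13,0.3,0],[0,0,0,-0.24,-0.13,0.3,0],[0,0,0,-0.24,-0.13,0.3,0],[0,0,0,-0.24,-0.13,0.3,0],[0,0,0,-0.2,-0.1,0.33,0]]])

```text
time: 1.4
tool_pos: [0.5462, 0.299, 0.0675]
tcp_rot: [0.383, 3.117, 0.001]
wrist_force: [1.1, 0.1, -0.6]
width: -0.006
grip_force: 0.0
```

```bash
python3 go.py 0.546 0.298 0.068; python3 -c "
from h import *
shot('wrist','wrist1')"
```

```text
t 1.4 p [0.5462 0.299  0.0675] q [ 0.461  0.312  1.865 -0.     0.963 -0.865] F [ 1.1  0.1 -0.6] w -0.006 0.0
[[-0.97, 0.242, 0.001], [0.242, 0.97, 0.0], [-0.001, 0.001, -1.0]]
shift [-0.001 -0.01  -0.005]
```

View pics/wrist1.png

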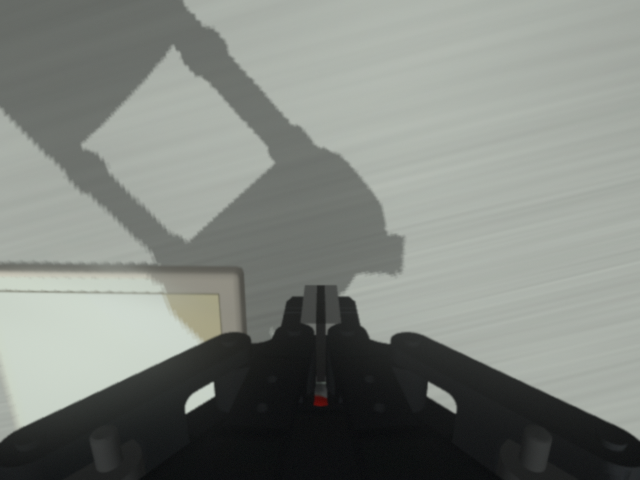

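The wrist view shows the red ball at (320,400), straight ahead of the closed fingers, so I can push.

Call:
play_rows(moves=[[[0,0,0,-0.18,0,0,0],[0,0,0,-0.18,0,0,0],[0,0,0,-0.18,0,0,0],[0,0,0,-0.16,0,0,0],[0,0,0,-0.16,0,0,0]]])

```text
time: 1.87
tool_pos: [0.6279, 0.2793, 0.0677]
tcp_rot: [-0.382, -3.116, 0.001]
wrist_force: [-1.3, 0.3, -0.9]
width: 0.001
grip_force: 0.7
```

Call:
play_rows(moves=[[[0,0,0,-0.05,0,0,0],[0,0,0,-0.03,0,0,0],[0,0,0,-0.02,0,0,0]]])

```text
time: 2.12
tool_pos: [0.6369, 0.2772, 0.0675]
tcp_rot: [-0.382, -3.116, 0.001]
wrist_force: [-1.5, 0.6, -0.8]
width: -0.003
grip_force: 0.6
```

```bash
python3 go.py
python3 - <<'E'
from h import *
for n in('side','scene'):
    c=shot(n,n+'1');P=cloud(c);I=c['image'].astype(int)
    X=P[(I[...,0]>110)&(I[...,1]<60)&(I[...,2]<60)];X=X[(abs(X[:,0]-.64)<.1)&(abs(X[:,1]-.28)<.06)&(X[:,2]>.05)&(X[:,2]<.12)]
    if len(X): m=np.median(X,0);cam=-c['R'].T@c['t'];d=m-cam;m=m+.011*d/np.linalg.norm(d);print(n,len(X),m,'angle',.507+np.arctan2((m[:2]-[.628,.278])@[.967,-.254],m[2]-.022))
E
```

```text
t 2.12 p [0.6369 0.2772 0.0675] q [ 0.374  0.434  1.695  0.     1.015 -0.953] F [-1.5  0.6 -0.8] w -0.003 0.5945689603686333
[[-0.97, 0.242, -0.002], [0.242, 0.97, -0.0], [0.002, -0.001, -1.0]]
side 80 [0.65877426 0.2670503  0.08407909] angle 0.9897952538457552
scene 39 [0.66113004 0.27081872 0.08678334] angle 0.9886246163613428
```

Call:
play_rows(moves=[[[0,0,0,-0.02,0,0,0],[0,0,0,-0.02,0,0,0],[0,0,0,0,0,0,0]]])

```text
time: 2.47
tool_pos: [0.6373, 0.2772, 0.0677]
tcp_rot: [-0.381, -3.11, 0.002]
wrist_force: [-9.8, 2.8, 3.8]
width: 0.002
grip_force: 5.3
```

The switch is against its stop: measured angle is about 0.99 and the reaction is 10 N. Backing off and lifting.

Call:
play_rows(moves=[[[0,0,0,0.2,0,0,0],[0,0,0,0.3,0,0,0],[0,0,0,0,0,-0.4,20],[0,0,0,0,0,-0.4,40],[0,0,0,0,0,-0.4,60]]])

```text
time: 2.88
tool_pos: [0.5908, 0.2882, 0.1881]
tcp_rot: [-0.38, -3.116, 0.003]
wrist_force: [0.2, 0.8, 1.3]
width: 0.419
grip_force: 0.0
```

Call:
play_rows(moves=[[[0,0,0,0,0,-0.4,75],[0,0,0,0,0,-0.4,75],[0,0,0.24,0,-0.1,0,75],[0,0,0.24,0,-0.1,0,75],[0,0,0,0,0,0,75]]])

```text
time: 3.3
tool_pos: [0.5873, 0.2686, 0.2707]
tcp_rot: [0.756, 3.046, 0.002]
wrist_force: [-0.7, -0.2, -0.5]
width: 0.874
grip_force: 0.0
```

```bash
python3 go.py 0.508 -0.07 0.26 0 0 -1 0.99 -0.138 0
python3 - <<'E'
from h import *
for n in('side','scene'):
    c=shot(n,n+'2');P=cloud(c);I=c['image'].astype(int)
    X=P[(I[...,0]>110)&(I[...,1]<60)&(I[...,2]<60)];X=X[(abs(X[:,0]-.64)<.1)&(abs(X[:,1]-.28)<.06)&(X[:,2]>.05)&(X[:,2]<.12)]
    if len(X): m=np.median(X,0);cam=-c['R'].T@c['t'];d=m-cam;m=m+.011*d/np.linalg.norm(d);print(n,len(X),m,'angle',.507+np.arctan2((m[:2]-[.628,.278])@[.967,-.254],m[2]-.022))
E
```

```text
t 3.3 p [0.5873 0.2686 0.2707] q [ 3.910e-01  1.860e-01  1.626e+00 -1.000e-03  1.326e+00 -6.930e-01] F [-0.7 -0.2 -0.5] w 0.874 0.0
[[-0.884, 0.468, 0.004], [0.468, 0.884, 0.0], [-0.003, 0.002, -1.0]]
shift [-0.883 -3.364  0.102]
turn [0.007 0.003 2.445]
side 98 [0.65839086 0.26742894 0.08343914] angle 0.9881150792715647
scene 47 [0.66119746 0.27010622 0.08555732] angle 0.9995228777250333
```

The switch stays on. Next is over to the amber bottle.

Call:
play_rows(moves=[[[0,0,0.24,-0.2,-0.3,0,80],[0,0,0.24,-0.1,-0.35,0,80],[0,0,0.24,0,-0.35,0,80],[0,0,0.24,0,-0.35,0,80],[0,0,0.24,0.05,-0.35,0,80]]])

```text
time: 3.82
tool_pos: [0.4978, 0.1321, 0.267]
tcp_rot: [-1.625, -2.688, 0.002]
wrist_force: [-0.2, -0.9, 0.8]
width: 0.939
grip_force: 0.0
```

```bash
python3 go.py 0.508 -0.07 0.26 0 0 -1 0.99 -0.138 0
```

```text
t 3.82 p [0.4978 0.1321 0.267 ] q [ 2.110e-01 -6.200e-02  1.895e+00 -1.000e-03  1.310e+00 -2.720e-01] F [-0.2 -0.9  0.8] w 0.939 0.0
[[-0.465, 0.886, -0.001], [0.886, 0.465, -0.001], [-0.0, -0.002, -1.0]]
shift [-1.837 -0.848  0.071]
turn [-3.000e-03  1.000e-03  1.243e+00]
```

Call:
play_rows(moves=[[[0,0,0.24,-0.36,-0.18,0.01,82],[0,0,0.24,-0.38,-0.13,0.01,82],[0,0,0.24,-0.39,-0.07,0.01,82],[0,0,0.24,-0.4,-0.02,0.01,82],[0,0,0.24,-0.36,0.05,0.01,82]]])

```text
time: 4.23
tool_pos: [0.5113, -0.0637, 0.2626]
tcp_rot: [-2.345, -2.09, 0.001]
wrist_force: [0.6, 0.4, 0.2]
width: 0.963
grip_force: 0.0
```

```bash
python3 go.py 0.508 -0.07 0.26 0 0 -1 0.99 -0.138 0;  python3 -c "
from h import *
shot('wrist','wrist2')"
```

```text
t 4.23 p [ 0.5113 -0.0637  0.2626] q [-0.172 -0.059  1.901 -0.     1.301 -0.057] F [0.6 0.4 0.2] w 0.963 0.0
[[0.115, 0.993, -0.001], [0.993, -0.115, -0.0], [-0.0, -0.001, -1.0]]
shift [-0.066 -0.026  0.026]
turn [-0.001  0.     0.046]
```

View pics/wrist2.png

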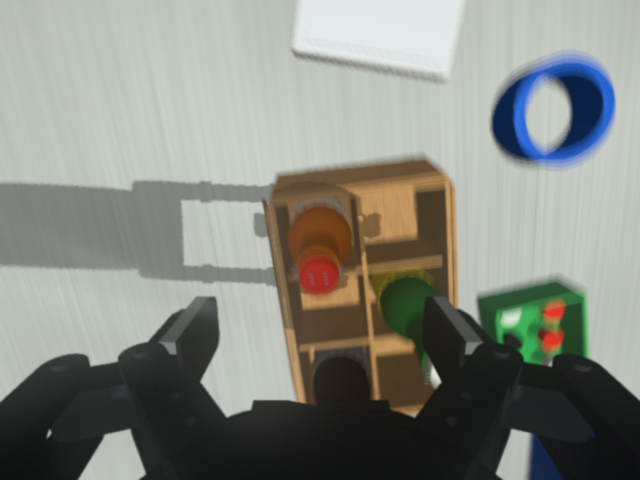

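The wrist view shows the red stopper at (320,272), between the fingers, with empty cells on both sides. I'll refine its position with the wrist ray.

```bash
python3 - <<'E'
from h import *
c=dict(np.load('pics/wrist2.npz'));P=cloud(c);I=c['image'].astype(int)
m=(I[...,0]>150)&(I[...,1]<60)&(I[...,2]<60);m[:,:280]=0;m[:,360:]=0;m[:240]=0;m[310:]=0
X=P[m];X=X[X[:,2]>.198];print(len(X),X.mean(0),X.min(0),X.max(0))
# body/neck circle
m=(P[...,2]>.15)&(P[...,2]<.196)&(I[...,0]>I[...,2]+60);m[:,:280]=0;m[:,360:]=0;m[310:]=0
X=P[m];print(len(X),X.mean(0),X.min(0),X.max(0))
E
python3 go.py .508 -.07 .152
```

```text
730 [ 0.50843973 -0.07220522  0.20429455] [ 0.49782105 -0.08217157  0.20135892] [0.51906124 0.00167554 0.40508769]
799 [ 0.50978754 -0.06014726  0.1780812 ] [ 0.49451218 -0.07606491  0.15003041] [ 0.52329541 -0.05622103  0.19598904]
t 4.28 p [ 0.5123 -0.0697  0.2624] q [-0.18  -0.057  1.898 -0.006  1.299 -0.054] F [ 1.5 -4.1 -1.2] w 0.96 0.0
[[0.124, 0.992, -0.0], [0.992, -0.124, -0.005], [-0.005, 0.0, -1.0]]
shift [-0.002 -0.043  1.104]
```

Call:
play_rows(moves=[[[0,0,0,-0.03,-0.035,0,82],[0,0,0,0,0,0.3,82],[0,0,0,0,0,0.3,82],[0,0,0,0,0,0.25,82],[0,0,0,0,0,0.2,82]]])

```text
time: 4.7
tool_pos: [0.5065, -0.0631, 0.1555]
tcp_rot: [-2.336, -2.096, 0.002]
wrist_force: [-0.4, 0.5, -0.1]
width: 0.956
grip_force: 0.0
```

```bash
python3 go.py .5085 -.072 .152;python3 -c "
from h import *
shot('side','side3')
a=cv2.imread('pics/side3.png')[90:310,220:440];cv2.imwrite('pics/side3c.png',cv2.resize(a,None,fx=2.7,fy=2.7))"
```

```text
t 4.7 p [ 0.5065 -0.0631  0.1555] q [-1.730e-01  1.600e-02  2.030e+00  1.000e-03  1.098e+00 -6.500e-02] F [-0.4  0.5 -0.1] w 0.956 0.0
[[0.108, 0.994, -0.003], [0.994, -0.108, 0.001], [0.001, -0.003, -1.0]]
shift [-0.086  0.03   0.035]
```

View pics/side3c.png

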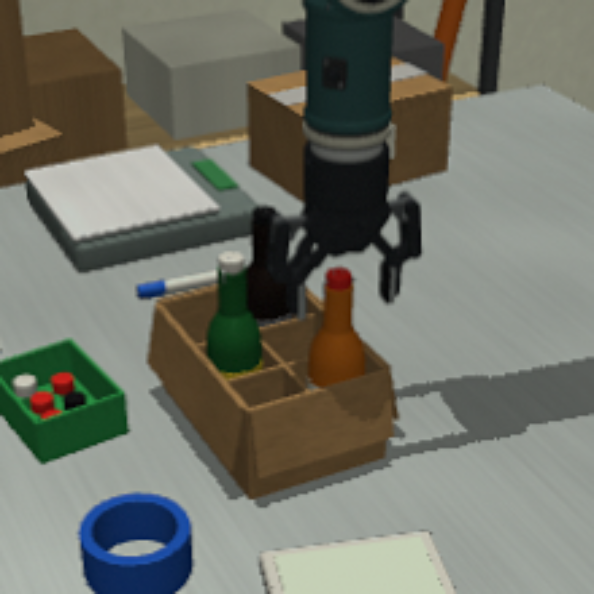

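The side view shows the fingers straddling the stopper and neck, with the red stopper at (338,278) in the crop. Centring now.

Call:
play_rows(moves=[[[0,0,0,-0.08,0.02,0.03,82],[0,0,0,0,0,0,82],[0,0,0,0,0,0,82]]])

```text
time: 5.0
tool_pos: [0.5104, -0.073, 0.1567]
tcp_rot: [2.341, 2.093, 0.002]
wrist_force: [-0.0, -0.7, 0.3]
width: 0.964
grip_force: 0.0
```

```bash
python3 go.py .5082 -.0715 .152;python3 - <<'E'
from h import *
c=shot('wrist','wrist4');P=cloud(c);I=c['image'].astype(int)
m=(I[...,0]>130)&(I[...,1]<60)&(I[...,2]<60)&(P[...,2]>.198)&(P[...,2]<.212)&(abs(P[...,1]+.07)<.04)
print(m.sum(),P[m].mean(0) if m.any() else '', P[m].min(0),P[m].max(0))
E
```

```text
t 5.0 p [ 0.5104 -0.073   0.1567] q [-0.19   0.021  2.023  0.     1.095 -0.079] F [-0.  -0.7  0.3] w 0.964 0.0
[[0.112, 0.994, 0.002], [0.994, -0.112, -0.0], [-0.0, 0.002, -1.0]]
shift [ 0.012 -0.023  0.047]
3899 [ 0.50824764 -0.06956215  0.20367025] [ 0.49647419 -0.08249456  0.2013363 ] [ 0.51973984 -0.05829378  0.20570846]
```

Stopper refined to (0.508,−0.070). Final nudge, then close.

Call:
play_rows(moves=[[[0,0,0,0.025,-0.02,0.04,60],[0,0,0,0,0,0,40],[0,0,0,0,0,0,20],[0,0,0,0,0,0,10],[0,0,0,0,0,0,10]]], newtons=60)

```text
time: 5.47
tool_pos: [0.508, -0.0703, 0.1519]
tcp_rot: [2.342, 2.092, 0.001]
wrist_force: [0.0, 0.1, -0.8]
width: 0.316
grip_force: 59.0
```

Call:
play_rows(moves=[[[0,0,0,0,0,0,10],[0,0,0,0,0,0,10]]], newtons=60)

```text
time: 5.63
tool_pos: [0.508, -0.0704, 0.1518]
tcp_rot: [2.343, 2.092, 0.001]
wrist_force: [-0.3, -0.2, 2.0]
width: 0.312
grip_force: 59.0
```

```bash
python3 go.py .508 -.0705 .32
```

```text
t 5.63 p [ 0.508  -0.0704  0.1518] q [-0.186  0.021  2.032  0.     1.087 -0.073] F [-0.3 -0.2  2. ] w 0.312 59.01798605918884
[[0.113, 0.994, 0.001], [0.994, -0.113, -0.0], [-0.0, 0.001, -1.0]]
shift [-1.000e-03  2.000e-03 -1.682e+00]
```

The neck is gripped: opening about 27 mm, grip 59 N. Lifting straight up.

Call:
play_rows(moves=[[[0,0,0,0,0,-0.08,10],[0,0,0,0,0,-0.15,10],[0,0,0,0,0,-0.2,10],[0,0,0,0,0,-0.2,10],[0,0,0,0,0,-0.2,10]]])

```text
time: 6.05
tool_pos: [0.5062, -0.0701, 0.2341]
tcp_rot: [-2.342, -2.091, 0.003]
wrist_force: [0.8, -0.2, -3.7]
width: 0.32
grip_force: 59.4
```

Call:
play_rows(moves=[[[0,0,0,0,0,-0.2,10],[0,0,0,0,0,-0.2,10],[0,0,0,0,0,-0.2,10],[0,0,0,0,0,-0.2,10],[0,0,0,0,0,-0.1,10]]])

```text
time: 6.47
tool_pos: [0.5077, -0.0703, 0.3265]
tcp_rot: [2.342, 2.091, 0.002]
wrist_force: [0.6, 0.4, -4.6]
width: 0.316
grip_force: 59.6
```

```bash
cat > fin.py <<'E'
import sys;from h import *
n=sys.argv[1];c=shot(n,sys.argv[2])
s=bot.read_state()
E
python3 fin.py side side5; python3 go.py .63 .166 .3 0 0 -1 .967 .254 0
```

```text
t 6.52 p [ 0.5085 -0.0705  0.328 ] q [-0.186 -0.095  1.815 -0.     1.417 -0.073] F [ 1.4 -0.4 -2.4] w 0.312 59.592082500457764
[[0.113, 0.994, 0.004], [0.994, -0.113, -0.001], [-0.0, 0.005, -1.0]]
shift [2.487 0.939 0.283]
turn [ 0.009  0.002 -0.74 ]
```

View pics/side5.png

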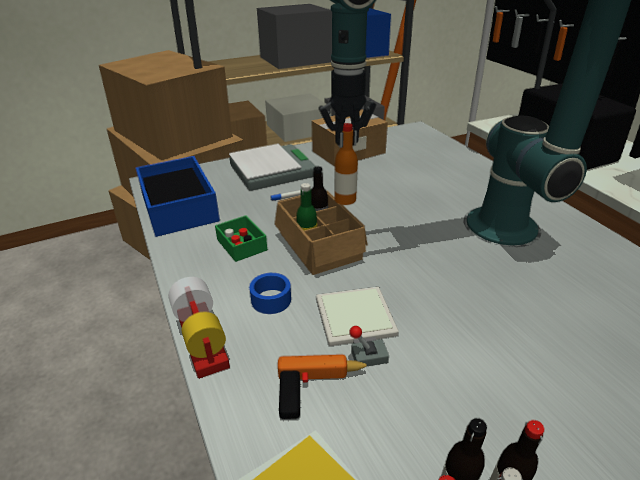

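The bottle is out and hanging upright (side view, about (345,165)). The others are undisturbed and the switch leans away. Carrying it over the panel.

Call:
play_rows(moves=[[[0,0,-0.04,0.14,0.05,0,10],[0,0,-0.1,0.26,0.11,0,10],[0,0,-0.1,0.26,0.13,0,10],[0,0,-0.1,0.26,0.15,0,10],[0,0,-0.1,0.26,0.16,0,10]]])

```text
time: 6.93
tool_pos: [0.5703, 0.0472, 0.3224]
tcp_rot: [-2.096, -2.337, 0.003]
wrist_force: [1.0, -0.3, -4.0]
width: 0.314
grip_force: 59.6
```

Call:
play_rows(moves=[[[0,0,-0.1,0.25,0.17,0,10],[0,0,-0.1,0.24,0.18,0,10],[0,0,-0.06,0.2,0.18,0,10],[0,0,-0.04,0.15,0.15,0,10],[0,0,0,0.1,0.08,0,10]]])

```text
time: 7.35
tool_pos: [0.6289, 0.1547, 0.3216]
tcp_rot: [-1.914, -2.488, 0.003]
wrist_force: [0.2, -0.8, -3.6]
width: 0.313
grip_force: 59.7
```

```bash
python3 go.py .629 .166 .226 -.684 -.18 -.707 .967 .254 0
```

```text
t 7.35 p [0.6289 0.1547 0.3216] q [ 2.020e-01  1.740e-01  1.548e+00  1.000e-03  1.423e+00 -5.700e-02] F [ 0.2 -0.8 -3.6] w 0.313 59.72795248031616
[[-0.256, 0.967, -0.003], [0.967, 0.256, -0.0], [0.001, -0.003, -1.0]]
shift [0.108 0.033 0.956]
turn [ 1.565e+00 -1.000e-03  5.000e-03]
```

Call:
play_rows(moves=[[[0.08,0,0,0.05,0,0,10],[0.16,0,0,0.05,0,0,10],[0.18,0,0,0,0,0,10],[0.18,0,0,0,0,0,10],[0.18,0,0,0,0,0,10]]])

```text
time: 7.77
tool_pos: [0.6261, 0.162, 0.3241]
tcp_rot: [-1.752, -2.269, 0.454]
wrist_force: [0.2, 0.5, -3.8]
width: 0.308
grip_force: 60.0
```

Call:
play_rows(moves=[[[0.18,0,0,0,0,0,10],[0.18,0,0,0,0,0,10],[0.18,0,0,0,0,0,10],[0.16,0,0,0,0,0,10],[0.08,0,0,0,0,0,10]]])

```text
time: 8.18
tool_pos: [0.6269, 0.162, 0.3203]
tcp_rot: [-1.55, -2.007, 0.833]
wrist_force: [-0.5, 0.7, -4.5]
width: 0.309
grip_force: 60.2
```

```bash
python3 go.py .629 .166 .226 -.684 -.18 -.707 .967 .254 0
```

```text
t 8.18 p [0.6269 0.162  0.3203] q [ 0.226  0.706  0.996 -0.027  2.226 -0.037] F [-0.5  0.7 -4.5] w 0.309 60.191441774368286
[[-0.253, 0.683, -0.685], [0.967, 0.178, -0.18], [-0.001, -0.708, -0.706]]
shift [0.034 0.689 0.645]
turn [-0.002 -0.001 -0.001]
```

Call:
play_rows(moves=[[[0,0,0,0.01,0.1,0.1,10],[0,0,0,0.01,0.13,0.13,10],[0,0,0,0.01,0.13,0.13,10],[0,0,0,0,0.1,0.09,10],[0,0,0,0,0.08,0.07,10]]])

```text
time: 8.6
tool_pos: [0.6267, 0.1654, 0.2469]
tcp_rot: [-1.552, -2.012, 0.828]
wrist_force: [-0.2, -0.2, -4.1]
width: 0.313
grip_force: 60.2
```

Call:
play_rows(moves=[[[0,0,0,0,0.07,0.06,10],[0,0,0,0,0.04,0.03,10],[0,0,0,0,0,0,10],[0,0,0,0,0,0,10],[0,0,0,0,0,0,10]]])

```text
time: 9.02
tool_pos: [0.6291, 0.1661, 0.2363]
tcp_rot: [-1.553, -2.014, 0.826]
wrist_force: [0.7, 0.0, -3.5]
width: 0.316
grip_force: 60.2
```

```bash
python3 go.py .629 .166 .226 -.684 -.18 -.707 .967 .254 0
cat > ax.py <<'E'
from h import *
a0=np.array([.684,.18,.707])
from scipy.optimize import least_squares
for n in('scene','side'):
    c=shot(n,n+'6');P=cloud(c);I=c['image'].astype(int)
    r,g,b=I[...,0],I[...,1],I[...,2]
    m=(r>b*1.8+20)&(g<r*.7)&(g>r*.2)&(P[...,2]>.08)&(P[...,2]<.33)&(abs(P[...,0]-.6)<.13)&(abs(P[...,1]-.16)<.1)
    X=P[m]
    # body points: fit cylinder r=.028 with axis through, use points low on axis
    s=(X-[.596,.157,.192])@a0
    B=X[(s<-.005)&(s>-.1)]
    cam=-c['R'].T@c['t']
    def f(p):
        a=np.array([p[2],p[3],1.]);a/=np.linalg.norm(a);d=B-np.array([p[0],p[1],.16]);return np.linalg.norm(d-np.outer(d@a,a),axis=1)-.028
    o=least_squares(f,[.564,.149,.97,.25],loss='soft_l1',f_scale=.003)
    a=np.array([o.x[2],o.x[3],1.]);a/=np.linalg.norm(a);p0=np.array([o.x[0],o.x[1],.16])
    t=(B-p0)@a;base=p0+a*np.percentile(t,1)
    print(n,m.sum(),len(B),'axis',a.round(3),'tilt',np.degrees(np.arccos(a[2])).round(1),'base',base.round(3),'mid',(base+.1*a).round(3),'rms',np.sqrt((o.fun**2).mean()).round(4))
E
python3 ax.py
```

```text
t 9.02 p [0.6291 0.1661 0.2363] q [ 0.23   0.744  1.082 -0.022  2.093 -0.03 ] F [ 0.7  0.  -3.5] w 0.316 60.203754901885986
[[-0.254, 0.689, -0.679], [0.967, 0.181, -0.178], [-0.0, -0.702, -0.712]]
shift [-0.001  0.072  0.075]
turn [ 0.015 -0.     0.001]
scene 1116 213 axis [0.906 0.336 0.257] tilt 75.1 base [0.522 0.138 0.137] mid [0.612 0.172 0.162] rms 0.0136
side 905 140 axis [0.674 0.173 0.718] tilt 44.1 base [0.532 0.14  0.133] mid [0.6   0.157 0.204] rms 0.0008
```

View pics/scene6.png

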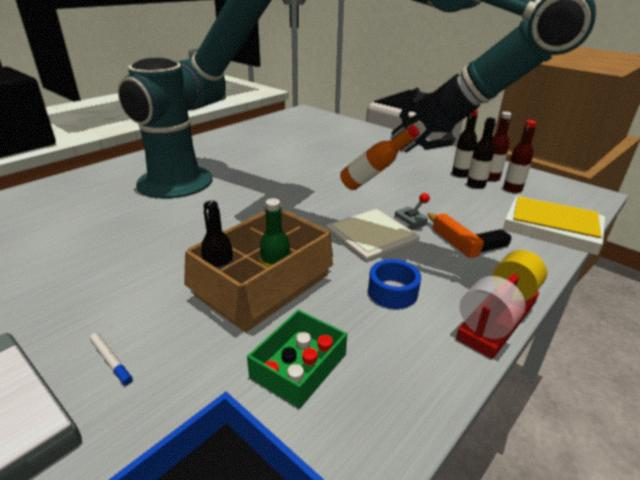

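View pics/side6.png

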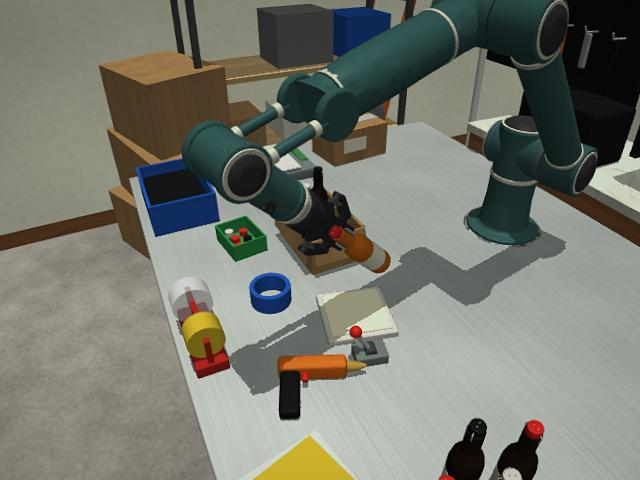

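Both views show the bottle leaning over the panel, the switch on and everything else in place. The side fit gives a 44° tilt and the middle at (0.600,0.157,0.204). I'll lower it the last 9 mm and let it settle.

Call:
play_rows(moves=[[[0.015,0,0,0,0.05,0.05,10],[0,0,0,0,0.015,0.02,10],[0,0,0,0,0,0,10],[0,0,0,0,0,0,10],[0,0,0,0,0,0,10]]])

```text
time: 9.53
tool_pos: [0.6283, 0.166, 0.2255]
tcp_rot: [-1.548, -2.007, 0.834]
wrist_force: [-0.7, -0.2, -3.5]
width: 0.309
grip_force: 60.2
```

Call:
play_rows(moves=[[[0,0,0,0,0,0,10],[0,0,0,0,0,0,10],[0,0,0,0,0,0,10],[0,0,0,0,0,0,10],[0,0,0,0,0,0,10]]])

```text
time: 9.95
tool_pos: [0.6284, 0.1659, 0.2258]
tcp_rot: [-1.548, -2.008, 0.834]
wrist_force: [0.1, 0.2, -4.0]
width: 0.316
grip_force: 60.2
```

```bash
python3 go.py .629 .166 .226 -.684 -.18 -.707 .967 .254 0; python3 ax.py
```

```text
t 9.95 p [0.6284 0.1659 0.2258] q [ 0.23   0.755  1.088 -0.022  2.086 -0.03 ] F [ 0.1  0.2 -4. ] w 0.316 60.18922805786133
[[-0.254, 0.683, -0.685], [0.967, 0.179, -0.18], [-0.0, -0.708, -0.706]]
shift [-0.001  0.002 -0.006]
turn [-0.003 -0.     0.001]
scene 1086 279 axis [0.681 0.178 0.71 ] tilt 44.8 base [0.53  0.142 0.124] mid [0.598 0.16  0.195] rms 0.0135
side 890 194 axis [0.68  0.177 0.711] tilt 44.7 base [0.53  0.139 0.122] mid [0.598 0.157 0.193] rms 0.0008
```

Both views agree: tilt 45°, middle over the panel centre within about 3 mm, base about 0.10 m above the panel, and steady.

```bash
python3 -c "
from workcell import bot
print(bot.finish_job())"
```

```text
the job is handed in; nothing more can be done
None
```

The job is handed in: the switch is fully on, and the amber bottle is held still at about 45° with its middle over the panel centre (within about 3 mm) and its base about 10 cm above it; the camera pictures show everything else where it was.

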